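Hung-up test meter onto its sloped desk stand

TASK

The red hand-held test meter hangs on the tool panel's hook with its screen turned to the panel. Lift it off the hook, put it down on the blue mat and let go of it there so that you can take it again another way, then set it on the sloped rest of the metal desk stand: screen up, its back flat on the rest, its foot down against the orange lip, square and centred on the rest. Always put the meter down gently, and leave the other things on the bench where they are.

Things in the scene. Friction and masses are not known exactly. Their poses are not given: they have to be found in the camera images.
- meter: red test meter, box 140 tall (z) x 64 wide (y) x 38 deep (x) mm, 0.25-0.5 kg. Origin: centre of its foot (underside); z runs foot to top. The black face with the screen looks to its own -x, the flat back to +x. On top, mid depth, a rigid black loop: posts at y = +-20, cross bar 46 wide, 8 deep, z 166 to 172 mm (opening 34 x 26). Hangs foot 45 mm above the bench, screen to the panel
- panel: white perforated tool panel fixed on the bench, 240 wide (y) x 12 deep x 245 mm high; origin at its underside's centre; front looks to its own -x. At mid width a flat steel hook, 16 wide, 4 thick, sticks out along -x to 86 mm from the origin, upper side 211 mm high, with an upturned tip 9 mm higher. Other hung tools are decoration
- hook_seat (a point): point on the hook's upper side where the meter's loop bar hangs, 64 mm in front of the panel's origin
- mat: blue work mat, 200 (x) x 220 (y) x 4 mm thick, fixed; origin at the centre of its underside
- stand: fixed desk stand: dark base 140 x 110 x 12 mm and a post that carries the sloped rest; origin at the base's underside; the low end of the slope is towards its own -x
- rest: the stand's aluminium rest, 110 long, 44 mm wide, sloped 35 degrees from level. Origin: on its surface at the low end (70 mm above the bench), mid width, at the orange lip's inner face; x up the slope, y across it, z out of the surface. Lip 44 wide, 6 thick, 14 mm high along z. Meter in place: foot centre at x = 0, y = 0, z = 19 mm, its z along this x, screen to this z
- screwdriver: bystander: red screwdriver 190 mm long lying on the bench
- can: bystander: spray can, 52 mm in diameter, 140 mm high, origin under its centre
- spool: bystander: metal solder spool, 54 mm in diameter, 46 mm high, origin under its centre
- board: bystander: green circuit board 80 x 120 mm with parts up to 29 mm high, origin under its centre
- adapter: bystander: black mains adapter 75 x 50 x 32 mm, origin under its centre
Mind the look-alikes: they are no part of the job. Several things have the shape of the meter; the one meant has the colours described above.

How it is judged:
By the outcome, as a careful person would: the job done as asked, in the order asked, and still so for the second after the job is handed in, with the robot touching nothing.
It also fails if it takes over 72 s, if anything falls off the work surface, if the arm or the gripper's body presses on something with over 40 N, if the wrist force passes 120 N, or if a joint passes its speed limit or range.

ROBOT

A 6-joint arm with a two-finger parallel gripper is mounted at the origin on the work surface. World frame = base frame: x ahead of the robot, y to its left, z up, the work surface at z = 0. Lengths are in m, angles in rad, forces in N, time in s.
With the tool pointing down it reaches from about 0.275 to 0.85 m from the base axis. Payload 19 kg.
Tool frame: the origin (TCP) lies at the very end of the fingers, on their centre line; the grasp point (between the pads) lies 19 mm behind it; z points along the fingers, y is the line along which they close (so a half turn about z gives the same grasp; the last joint's range is limited). The gripper opens to 85 mm and grips with 20 to 120 N. Pads are 22 mm wide; open, the fingers measure 114 mm over their backs; the gripper's body (76 mm by 85 mm) begins 54 mm behind the grasp point. The pads swing forward as they close: fully open they stand 13 mm farther back than shut.
Start: joints at [-1.339, 0.15, 1.437, -0, 1.554, -0.134], TCP at [0.206, -0.537, 0.231] pointing down, gripper open.
Joint ranges: [-2.8, 2.8], [-0.68, 2.1], [0.12, 2.68], [-1.39, 4.53], [0.16, 2.79], [-2.81, 2.81]. Speed limits (rad/s): [1.89, 1.89, 2.22, 3.01, 3.01, 3.01].

INTERFACE

Orientations are given as a 3x3 rotation matrix whose columns are the frame's x, y, z axes.
In Python, from bench import arm, viewer, job, look_for, outline_of, tip_of gives the robot as it stands.
- The arm moves only by the shell command python3 -m pendant 'ROWS' [FORCE]. ROWS is JSON, a list of rows, each an object with "slide": the shift along the tool's x, y, z in units of 0.04 m (1.0 is 0.04 m), a list of three; "yaw": the turn about the tool's z in units of 0.12 rad (1.0 is 0.12 rad); "jaw": the closure, from -1 (fully open) to 1 (shut). In form: [{"slide": [dx, dy, dz], "yaw": yaw, "jaw": jaw}, ...]. A call has 1 to 20 rows; each row shifts and turns the commanded pose from where the row before left it, along the tool's axes as they then stand; what a row does not reach is not made up. A row lasts 1/10 s, in which the tool goes at most 50 mm and 8.59 degrees, less where a joint would pass 70% of its speed; a pose out of reach is approached as far as the arm can. A call with a number of a shift or a turn outside -1 to 1 is refused whole. A call with a gripper value outside its range is refused whole. The fingers move at their own pace and stop on an object; FORCE is the grip in N (left out, the last holds). Time passes only in rows, so rows that do not move let the fingers close. It gives the time, the measured TCP pose, the force, the opening and the grip force at its end, in the units of the state.
- arm.read_state(): the state, without advancing time (a new reading comes with each control period).
- viewer.grab_frame(name): name is "scene" or "top" or "wrist"; returns a dict with "image" (420x560x3 uint8, blue, green, red), "intrinsics" (3x3 intrinsics, pixels), "R" (3x3) and "t" (3): a world point X has camera coordinates R X + t; the wrist camera has in their place "mount" (4x4, takes a point from camera to tool coordinates, whose origin is the TCP and whose axes are the flange's). Camera axes: x right, y down, z forward; pixel columns grow to the right and rows downward; lengths in m; the calibration is good to about 2 mm. A picture is of the moment at which its call begins: read the wrist's pose just before it. There is no depth.
- job.job_done(): hands the job in; it is judged then, once.
Trained networks look in the newest picture that a camera, given by its name, has taken for a name from the list of things; names that differ only in an ending like _2 or _b are one class to them, and where a whole thing is asked for, a point or a joint stands for the part that bears it (a point fixed in the world has none). Each returns a list of dicts, best first, with "confidence" (0 to 1); they miss things now and then, are a little off and sometimes report something else, mostly with a low value. They report only what shows in the picture. A call takes as long as a camera call. They do not tell look-alikes from the thing itself.
- look_for(camera, name): "uv" ([column, row] in pixels, amid what is visible of it).
- outline_of(camera, name): "mask" (420x560 bool, what is visible of it) and "uv" ([column, row] in pixels, amid what is visible of it).
- tip_of(camera, name): "uv" ([column, row] in pixels: a listed point, or the origin of a listed thing).
The state is a dict: "t": time; "joint_pos": joint angles; "qd": joint speeds; "tau": joint torques, N m; "position": TCP position; "tcp_rot": TCP orientation; "contact_force": force on the tool from outside, world axes, zero at the start; "wrist_torque": the same for the moment, N m; "grip_width": finger opening in m; "finger_force": force on a finger pad.
Only numpy, scipy, OpenCV 4.12 (cv2) and the standard library are available. Lean on these libraries where they do the work, as an engineer would, in place of code of your own. Each camera call takes 0.05 s, during which the arm holds its last target. There are 200 camera calls.

## Working session

There is one attempt and no reset: what is moved stays moved. The work goes in short steps, Python scripts to look and compute and a shell command to move; the robot and the scene stay as the last step left them, time stands still between calls to the robot, and variables do not carry over. Pictures are saved under pics/ and viewed, at most 10 in all, crops included, and the job is handed in when it is done.

```bash
ls; mkdir -p pics; cat > h.py <<'E'
import numpy as np, cv2
from bench import arm, viewer, job, look_for, outline_of, tip_of
E
python3 - <<'E'
from h import *
for c in ("scene","top"):
    f=viewer.grab_frame(c); cv2.imwrite(f"pics/{c}0.png",f["image"])
    print(c,f["intrinsics"].tolist(),np.round(f["R"],4).tolist(),np.round(f["t"],4).tolist())
    for n in ("meter","panel","mat","stand","rest","screwdriver","can","spool","board","adapter"):
        print(n,[(np.round(d["uv"]).tolist(),round(d["confidence"],2)) for d in look_for(c,n)[:4]],'tip',[(np.round(d["uv"],1).tolist(),round(d["confidence"],2)) for d in tip_of(c,n)[:4]])
    print("seat",[(np.round(d["uv"],1).tolist(),round(d["confidence"],2)) for d in tip_of(c,"hook_seat")[:4]])
s=arm.read_state();print(s)
E
```

```text
pics
scene [[542.4370490058002, 0.0, 285.82859425549947], [0.0, 542.4370490058002, 203.47969583724313], [0.0, 0.0, 1.0]] [[-0.8416, 0.5401, -0.0059], [0.3418, 0.524, -0.7801], [-0.4182, -0.6586, -0.6256]] [0.4594, -0.0649, 2.0195]
meter [([435.0, 282.0], 0.78), ([312.0, 294.0], 0.63), ([356.0, 258.0], 0.47)] tip [([431.7, 301.8], 0.87), ([363.9, 320.0], 0.63)]
panel [([368.0, 299.0], 0.94), ([226.0, 194.0], 0.29)] tip [([365.5, 320.1], 0.93)]
mat [([292.0, 254.0], 0.9)] tip [([297.5, 256.9], 0.67)]
stand [([226.0, 196.0], 0.87)] tip [([224.5, 199.3], 0.8)]
rest [([301.0, 188.0], 0.72), ([225.0, 175.0], 0.43)] tip [([230.0, 174.4], 0.73)]
screwdriver [([230.0, 265.0], 0.75)] tip [([237.0, 273.4], 0.48)]
can [([213.0, 222.0], 0.61)] tip [([213.5, 234.0], 0.64)]
spool [([305.0, 187.0], 0.47)] tip [([303.0, 192.2], 0.73)]
board [([201.0, 176.0], 0.87)] tip [([202.2, 178.2], 0.91)]
adapter [] tip []
seat [([358.6, 251.5], 0.9), ([203.3, 178.4], 0.45)]
top [[463.52301561656014, 0.0, 272.9659398841079], [0.0, 463.52301561656014, 221.73675316088557], [0.0, 0.0, 1.0]] [[0.03, -0.9995, -0.0056
[... 1058 characters left out ...]
      1.55377355e+00, -1.34018878e-01]), 'qd': array([-0.00097842, -0.00072765, -0.00012983,  0.00036084, -0.00061977,
       -0.00135516]), 'tau': array([ 5.05103308e-03, -7.12783170e+01, -5.71051455e+01,  3.50194359e-04,
        1.56254730e-03, -5.10563218e-07]), 'position': array([ 0.20564545, -0.53693596,  0.23126629]), 'tcp_rot': array([[ 9.33835405e-01,  3.57703000e-01, -1.34893900e-05],
       [ 3.57703000e-01, -9.33835402e-01,  8.28817049e-05],
       [ 1.70501646e-05, -8.22230658e-05, -9.99999996e-01]]), 'contact_force': array([0.00750652, 0.41673871, 0.06370417]), 'wrist_torque': array([ 0.02393883,  0.05679609, -0.02157197]), 'finger_force': 0.0, 'grip_width': 0.08544599397712775}
```

```bash
python3 - <<'E'
import cv2
a=cv2.imread("pics/scene0.png");cv2.imwrite("pics/scene0b.png",cv2.resize(a[110:400,120:500],None,fx=2,fy=2,interpolation=3))
a=cv2.imread("pics/top0.png");cv2.imwrite("pics/top0b.png",cv2.resize(a[80:340,60:480],None,fx=1.9,fy=1.9,interpolation=3))
E
```

```text
(no output)
```

View pics/scene0b.png

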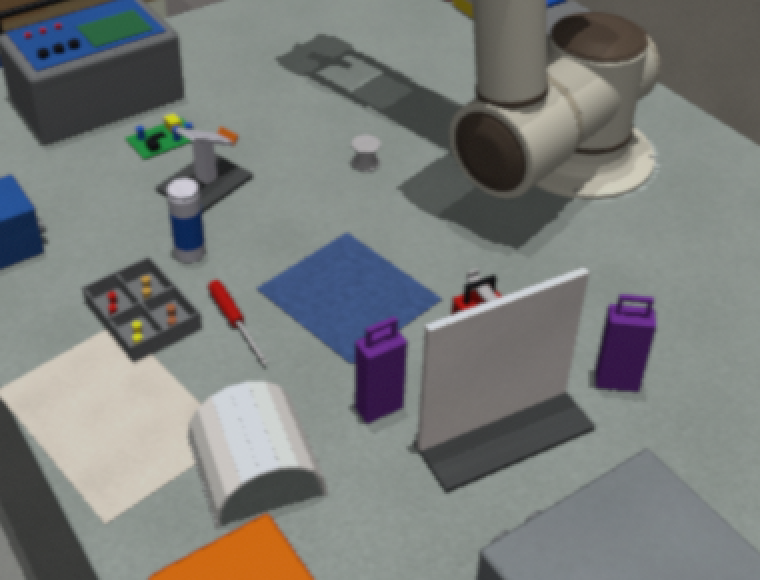

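View pics/top0b.png

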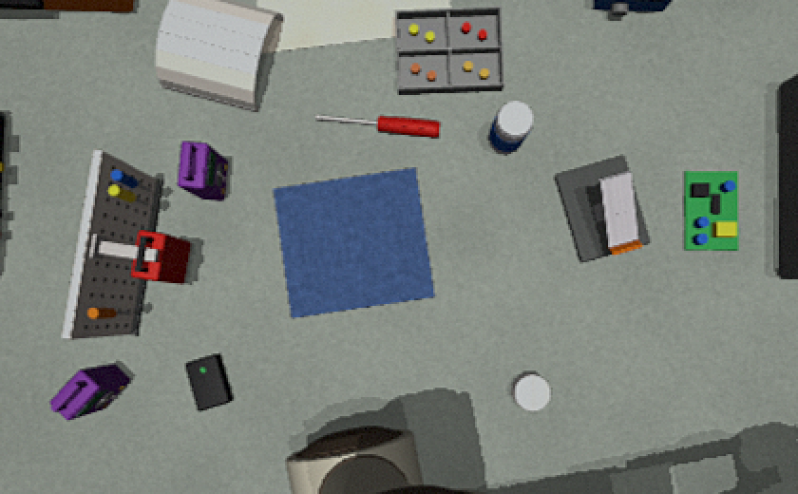

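The three candidates for the meter in the top view are red at (143,216), purple at (166,171) and purple at (103,287). Only the red one hangs on the hook, so it is the one meant. Next I'll get positions from pixel rays at known heights.

```bash
cat >> h.py <<'E'
def wristRt(f,s):
    M=np.array(f["mount"]); T=np.eye(4);T[:3,:3]=s["tcp_rot"];T[:3,3]=s["position"]
    W=np.linalg.inv(T@M); return W[:3,:3],W[:3,3]
def atz(f,uv,z,R=None,t=None):
    R=np.array(f["R"]) if R is None else R; t=np.array(f["t"]) if t is None else t
    d=R.T@np.linalg.inv(f["intrinsics"])@np.array([uv[0],uv[1],1.]); c=-R.T@t
    return c+d*(z-c[2])/d[2]
def proj(f,X,R=None,t=None):
    R=np.array(f["R"]) if R is None else R; t=np.array(f["t"]) if t is None else t
    p=(np.atleast_2d(X)@R.T+t)@np.array(f["intrinsics"]).T; return p[:,:2]/p[:,2:]
def rect(m):
    c,_=cv2.findContours(m.astype(np.uint8),cv2.RETR_EXTERNAL,cv2.CHAIN_APPROX_NONE)
    c=max(c,key=cv2.contourArea); return cv2.minAreaRect(c),c
E
python3 - <<'E'
from h import *
f=viewer.grab_frame("top"); g=viewer.grab_frame("scene")
P=lambda *a:print(*[np.round(x,4).tolist() if not isinstance(x,str) else x for x in a])
P("meter foot",atz(f,(152.6,218.5),.045));P("purple",atz(f,(173.4,176.3),0),atz(f,(117.8,280.5),0))
P("seat top",atz(f,(132.8,212.5),.211),"scene",atz(g,(358.6,251.5),.211))
P("panel",atz(f,(134.2,213.1),0),atz(g,(365.5,320.1),0))
P("stand",atz(f,(377,196.6),0),atz(g,(224.5,199.3),0)); P("rest",atz(f,(387.7,208.6),.07),atz(g,(230,174.4),.07))
m=outline_of("top","mat")
(c,wh,a),_=rect(m[0]["mask"]); box=cv2.boxPoints((c,wh,a)); P("mat",atz(f,c,.004),wh); [P(atz(f,b,.004)) for b in box]
for n in ("rest","stand","panel"):
    o=outline_of("top",n)
    if o:
        r,_=rect(o[0]["mask"]); P(n,o[0]["confidence"],r[0],r[1],r[2]); [P(b,atz(f,b,{"rest":.1,"stand":0.,"panel":.245}[n])) for b in cv2.boxPoints(r)]
P("can",atz(f,(325,151),0)); P("spool",atz(f,(337.7,284),0)); P("adapter",atz(f,(169.7,282.3),0)); P("board",atz(f,(435.6,192.5),0))
# red
hsv=cv2.cvtColor(f["image"],cv2.COLOR_BGR2HSV); k=((hsv[...,0]<8)|(hsv[...,0]>172))&(hsv[...,1]>150)&(hsv[...,2]>50)
k[:, :100]=0;k[:,200:]=0;r,c=rect(k);P("red",r[0],r[1],r[2],cv2.boxPoints(r))
# panel white top edge corners from crop px
for q in ((100,151),(95,151),(73,338),(64,337)): P("paneltop",atz(f,(60+q[0]/1.9,80+q[1]/1.9),.245))
E
```

```text
meter foot [0.5226, 0.3375, 0.045]
purple [0.6491, 0.2943, 0.0] [0.3433, 0.4421, 0.0]
seat top [0.528, 0.342, 0.211] scene [0.5299, 0.3363, 0.211]
panel [0.5387, 0.4035, 0.0] [0.5365, 0.4018, 0.0]
stand [0.6073, -0.2973, 0.0] [0.6137, -0.3054, 0.0]
rest [0.5676, -0.312, 0.07] [0.566, -0.3421, 0.07]
mat [0.5334, 0.3743, 0.004] [28.2766, 24.9886]
[0.5032, 0.4192, 0.004]
[0.5748, 0.4105, 0.004]
[0.5637, 0.3293, 0.004]
[0.4922, 0.3381, 0.004]
rest 0.68 [385.22, 191.46] [42.4853, 18.5146] 79.6952
[372.31201171875, 172.21600341796875] [0.6617, -0.2618, 0.1]
[390.52801513671875, 168.9040069580078] [0.6721, -0.3104, 0.1]
[398.12799072265625, 210.70399475097656] [0.5603, -0.3327, 0.1]
[379.9119873046875, 214.01600646972656] [0.55, -0.2843, 0.1]
stand 0.64 [376.4688, 189.7973] [50.9253, 39.586] 73.1416
[350.14208984375, 171.16900634765625] [0.679, -0.2181, 0.0]
[388.02679443359375, 159.6887969970703] [0.7158, -0.3272, 0.0]
[402.79559326171875, 208.42559814453125] [0.5752, -0.3723, 0.0]
[364.9107971191406, 219.9058074951172] [0.5388, -0.2638, 0.0]
panel 0.65 [118.8415, 210.685] [40.0893, 99.6299] 9.6197
[90.75420379638672, 256.44989013671875] [0.4194, 0.426, 0.245]
[107.4031982421875, 158.2209014892578] [0.6535, 0.3977, 0.245]
[146.92880249023438, 164.92010498046875] [0.6402, 0.3029, 0.245]
[130.27980041503906, 263.1492004394531] [0.4065, 0.3321, 0.245]
can [0.7359, -0.1438, 0.0]
spool [0.3525, -0.1896, 0.0]
adapter [0.3427, 0.2926, 0.0]
board [0.6242, -0.4661, 0.0]
red [142.5294, 215.3824] [26.4364, 25.7088] 14.0362 [[126.58820343017578, 224.6470947265625], [132.82350158691406, 199.70590209960938], [158.47059631347656, 206.11770629882812], [152.2353057861328, 231.05880737304688]]
paneltop [0.6508, 0.3851, 0.245]
paneltop [0.6506, 0.3913, 0.245]
paneltop [0.4166, 0.4077, 0.245]
paneltop [0.4175, 0.419, 0.245]
```

```bash
R='{"slide":[0.76,-0.88,-0.2],"yaw":0,"jaw":-1}'; python3 -m pendant '[{"slide":[0.76,-0.88,-0.2],"yaw":0,"jaw":-1},{"slide":[0.76,-0.88,-0.2],"yaw":0,"jaw":-1},{"slide":[0.76,-0.88,-0.2],"yaw":0,"jaw":-1},{"slide":[0.76,-0.88,-0.2],"yaw":0,"jaw":-1},{"slide":[0.76,-0.88,-0.2],"yaw":0,"jaw":-1},{"slide":[0.76,-0.88,-0.2],"yaw":0,"jaw":-1},{"slide":[0.76,-0.88,-0.2],"yaw":0,"jaw":-1},{"slide":[0.76,-0.88,-0.2],"yaw":0,"jaw":-1},{"slide":[0.76,-0.88,-0.2],"yaw":0,"jaw":-1},{"slide":[0.76,-0.88,-0.2],"yaw":0,"jaw":-1},{"slide":[0.76,-0.88,-0.2],"yaw":0,"jaw":-1},{"slide":[0.76,-0.88,-0.2],"yaw":0,"jaw":-1},{"slide":[0.76,-0.88,-0.2],"yaw":0,"jaw":-1},{"slide":[0.76,-0.88,-0.2],"yaw":0,"jaw":-1},{"slide":[0.76,-0.88,-0.2],"yaw":0,"jaw":-1},{"slide":[0.76,-0.88,-0.2],"yaw":0,"jaw":-1},{"slide":[0.76,-0.88,-0.2],"yaw":0,"jaw":-1},{"slide":[0.76,-0.88,-0.2],"yaw":0,"jaw":-1},{"slide":[0.76,-0.88,-0.2],"yaw":0,"jaw":-1}]'
python3 -m pendant '[{"slide":[0,0,0],"yaw":-1,"jaw":-1},{"slide":[0,0,0],"yaw":-1,"jaw":-1},{"slide":[0,0,0],"yaw":-1,"jaw":-1},{"slide":[0,0,0],"yaw":-1,"jaw":-1},{"slide":[0,0,0],"yaw":-1,"jaw":-1},{"slide":[0,0,0],"yaw":-1,"jaw":-1},{"slide":[0,0,0],"yaw":-1,"jaw":-1},{"slide":[0,0,0],"yaw":-1,"jaw":-1},{"slide":[0,0,0],"yaw":-1,"jaw":-1},{"slide":[0,0,0],"yaw":0,"jaw":-1}]'
cat > w.py <<'E'
from h import *
import sys
s=arm.read_state(); f=viewer.grab_frame("wrist"); R,t=wristRt(f,s)
print(s["t"],s["position"].round(4),np.degrees(np.arctan2(s["tcp_rot"][1,0],s["tcp_rot"][0,0])),s["joint_pos"].round(3),"cam",(-R.T@t).round(3))
n=sys.argv[1]; cv2.imwrite(f"pics/{n}.png",f["image"]); np.savez(f"pics/{n}.npz",R=R,t=t,K=f["intrinsics"])
E
python3 w.py w1
```

```text
t: 4.4
position: [0.506, 0.2963, 0.3837]
tcp_rot: [[0.934, 0.358, 0.0], [0.358, -0.934, 0.0], [0.0, -0.0, -1.0]]
contact_force: [0.7, -1.1, 0.8]
grip_width: 0.0856
finger_force: 0.0
t: 5.4
position: [0.5058, 0.2942, 0.3834]
tcp_rot: [[0.122, 0.992, 0.0], [0.992, -0.122, 0.0], [0.0, 0.0, -1.0]]
contact_force: [-0.9, 0.8, -0.3]
grip_width: 0.0854
finger_force: 0.0
5.4 [0.5058 0.2942 0.3834] 82.97019550996633 [0.395 0.17  1.112 0.    1.859 0.518] cam [0.516 0.377 0.526]
```

View pics/w1.png

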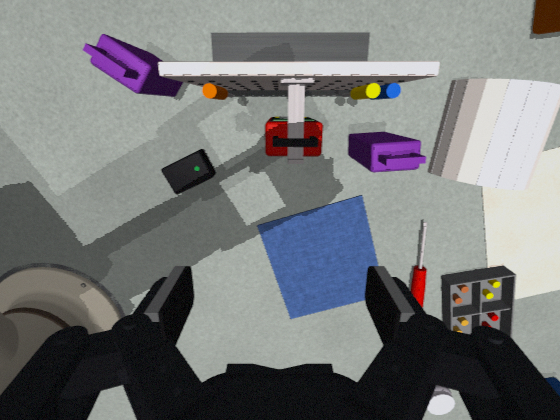

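The wrist view shows the red meter on the hook at (294,138), the panel edge along row 68 and purple decoys at (385,150) and (130,65). I'll take an enlarged crop of the red one to confirm it.

```bash
python3 - <<'E'
import cv2
a=cv2.imread("pics/w1.png");cv2.imwrite("pics/w1c.png",cv2.resize(a[50:180,220:440],None,fx=3.6,fy=3.6,interpolation=3))
E
```

```text
(no output)
```

View pics/w1c.png

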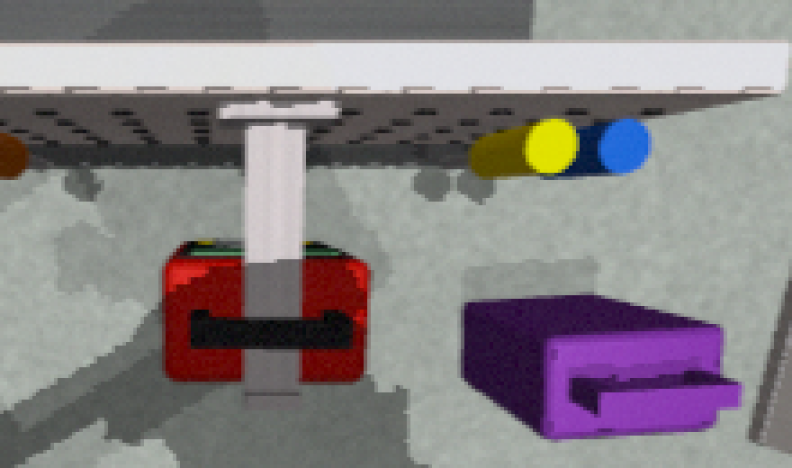

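```bash
cat >> h.py <<'E'
def load(n):
    d=np.load(f"pics/{n}.npz"); return {"intrinsics":d["K"],"R":d["R"],"t":d["t"]}
E
python3 - <<'E'
from h import *
f=load("w1"); s=arm.read_state(); T=s["tcp_rot"];p=s["position"]
def q(n,u,z,full=False):
    if not full:u=(220+u[0]/3.6,50+u[1]/3.6)
    X=atz(f,u,z);print(n,X.round(4),"tool",((X-p)@T).round(4))
q("bar",(271,326),.217);q("barL",(190,326),.217);q("barR",(352,330),.217)
q("body c",(267,320),.185)
for c in ((165,262),(370,262),(366,380),(165,380)):q("body",c,.185)
q("panelL",(159,75),.245,1);q("panelR",(438.5,75.5),.245,1);q("panelLb",(159,62),.245,1);q("panelRb",(439,62),.245,1)
q("hooktip",(272,395),.220)
for c in ((545,345),(720,325),(722,435),(548,437)):q("purple",c,.14)
q("purpfoot",(462,305),0);q("purpfoot",(462,380),0)
# mat
g=f
img=cv2.imread("pics/w1.png");h=cv2.cvtColor(img,cv2.COLOR_BGR2HSV)
k=((h[...,0]>100)&(h[...,0]<125)&(h[...,1]>120)); k[:180]=0;k[:,:200]=0;k[:,450:]=0
r,c=rect(k);print(r)
for b in cv2.boxPoints(r):q("mat",b,.004,1)
E
```

```text
bar [0.5281 0.342  0.217 ] tool [0.0502 0.0161 0.1663]
barL [0.5057 0.3448 0.217 ] tool [ 0.0501 -0.0065  0.1663]
barR [0.5505 0.3382 0.217 ] tool [0.0492 0.0387 0.1663]
body c [0.5284 0.3404 0.185 ] tool [0.0486 0.0165 0.1983]
body [0.4996 0.3612 0.185 ] tool [ 0.0657 -0.0147  0.1983]
body [0.5611 0.3536 0.185 ] tool [0.0659 0.0473 0.1983]
body [0.5571 0.3183 0.185 ] tool [0.0304 0.0478 0.1983]
body [0.4948 0.326  0.185 ] tool [ 0.0301 -0.015   0.1983]
panelL [0.4173 0.4142 0.245 ] tool [ 0.1077 -0.103   0.1383]
panelR [0.6543 0.3844 0.245 ] tool [0.1083 0.1358 0.1383]
panelLb [0.4198 0.424  0.245 ] tool [ 0.1178 -0.1018  0.1383]
panelRb [0.6543 0.395  0.245 ] tool [0.1188 0.1345 0.1383]
hooktip [0.5263 0.3233 0.22  ] tool [0.0315 0.0166 0.1633]
purple [0.6257 0.3151 0.14  ] tool [0.0359 0.1163 0.2433]
purple [0.6864 0.3145 0.14  ] tool [0.043  0.1765 0.2433]
purple [0.688  0.2751 0.14  ] tool [0.0042 0.1832 0.2433]
purple [0.6259 0.2821 0.14  ] tool [0.0032 0.1207 0.2433]
purpfoot [0.6271 0.3162 0.    ] tool [0.0371 0.1175 0.3833]
purpfoot [0.6253 0.2808 0.    ] tool [0.0018 0.1203 0.3833]
((322.8962097167969, 258.3867492675781), (100.96001434326172, 107.5533218383789), 74.05460357666016)
mat [0.4502 0.1741 0.004 ] tool [-0.1262 -0.0399  0.3793]
mat [0.6431 0.2078 0.004 ] tool [-0.0683  0.1471  0.3793]
mat [ 0.6909 -0.003   0.004 ] tool [-0.2713  0.2214  0.3793]
mat [ 0.476  -0.0488  0.004 ] tool [-0.3441  0.014   0.3793]
```

```bash
python3 -m pendant '[{"slide":[0.62,0.21,0],"yaw":0,"jaw":-1},{"slide":[0.62,0.2,0.3],"yaw":0,"jaw":-1},{"slide":[0,0,0.6],"yaw":0,"jaw":-1},{"slide":[0,0,0.6],"yaw":0,"jaw":-1},{"slide":[0,0,0.6],"yaw":0,"jaw":-1},{"slide":[0,0,0.6],"yaw":0,"jaw":-1},{"slide":[0,0,0.4],"yaw":0,"jaw":-1},{"slide":[0,0,0],"yaw":0,"jaw":-1}]'; python3 w.py w2
```

```text
t: 6.25
position: [0.5276, 0.3411, 0.2571]
tcp_rot: [[0.128, 0.992, -0.003], [0.992, -0.128, -0.001], [-0.002, -0.003, -1.0]]
contact_force: [0.3, 0.2, -0.2]
grip_width: 0.0855
finger_force: 0.0
6.25 [0.5276 0.3411 0.2571] 82.64004933297308 [0.451 0.258 1.257 0.    1.63  0.58 ] cam [0.539 0.424 0.399]
```

View pics/w2.png

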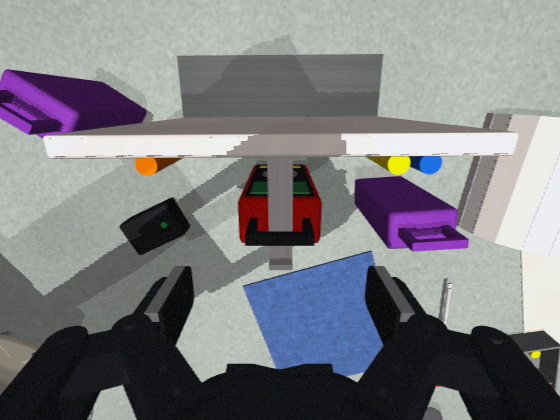

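The gripper is aligned: bar centre at (280,239), midpoint between the fingers at column 280, and the green screen side faces the panel. I'll descend, close gently and lift 15 mm.

```bash
python3 - <<'E'
from h import *
f=load("w2"); s=arm.read_state()
for u in ((244,239),(280,239),(315,239)): print(((atz(f,u,.217)-s["position"])@s["tcp_rot"]).round(4))
E
python3 -m pendant '[{"slide":[0,0,0.6],"yaw":0,"jaw":-1},{"slide":[0,0,0.6],"yaw":0,"jaw":-1},{"slide":[0,0,0.6],"yaw":0,"jaw":-1},{"slide":[0,0,0.5],"yaw":0,"jaw":-1},{"slide":[0,0,0.32],"yaw":0,"jaw":-1},{"slide":[0,0,0],"yaw":0,"jaw":-1},{"slide":[0,0,0],"yaw":0,"jaw":-1}]'
```

```text
[-0.0004 -0.0236  0.0419]
[-0.0004  0.0002  0.0419]
[-0.0004  0.0233  0.0419]
t: 7.0
position: [0.5287, 0.3416, 0.1558]
tcp_rot: [[0.125, 0.992, 0.001], [0.992, -0.125, 0.001], [0.001, 0.001, -1.0]]
contact_force: [0.3, -0.4, 0.7]
grip_width: 0.0856
finger_force: 0.0
```

```bash
python3 -m pendant '[{"slide":[0,0,0],"yaw":0,"jaw":1},{"slide":[0,0,0],"yaw":0,"jaw":1},{"slide":[0,0,0],"yaw":0,"jaw":1},{"slide":[0,0,0],"yaw":0,"jaw":1},{"slide":[0,0,0],"yaw":0,"jaw":1},{"slide":[0,0,0],"yaw":0,"jaw":1}]' 45; python3 -m pendant '[{"slide":[0,0,0],"yaw":0,"jaw":1},{"slide":[0,0,-0.1],"yaw":0,"jaw":1},{"slide":[0,0,-0.1],"yaw":0,"jaw":1},{"slide":[0,0,-0.1],"yaw":0,"jaw":1},{"slide":[0,0,-0.1],"yaw":0,"jaw":1},{"slide":[0,0,0],"yaw":0,"jaw":1},{"slide":[0,0,0],"yaw":0,"jaw":1}]'
```

```text
t: 7.6
position: [0.5288, 0.3416, 0.1561]
tcp_rot: [[0.125, 0.992, 0.002], [0.992, -0.125, 0.001], [0.001, 0.002, -1.0]]
contact_force: [0.7, -0.2, 5.4]
grip_width: 0.0635
finger_force: 48.8
t: 8.3
position: [0.5282, 0.3414, 0.1705]
tcp_rot: [[0.125, 0.992, -0.0], [0.992, -0.125, 0.0], [0.0, -0.0, -1.0]]
contact_force: [0.5, -0.5, -5.0]
grip_width: 0.0629
finger_force: 50.8
```

```bash
python3 -m pendant '[{"slide":[-0.25,0,0],"yaw":0,"jaw":1},{"slide":[-0.25,0,0],"yaw":0,"jaw":1},{"slide":[-0.25,0,0],"yaw":0,"jaw":1},{"slide":[-0.25,0,0],"yaw":0,"jaw":1},{"slide":[-0.5,0,0],"yaw":0,"jaw":1},{"slide":[-0.5,0,-0.1],"yaw":0,"jaw":1},{"slide":[0,0,-0.2],"yaw":0,"jaw":1},{"slide":[0,0,0],"yaw":0,"jaw":1}]'; python3 w.py w3; python3 - <<'E'
from h import *
f=viewer.grab_frame("top");cv2.imwrite("pics/top3.png",f["image"])
for q in ((273,188),(415,168),(434,297),(291,317),(353,243)):print(atz(f,(60+q[0]/1.9,80+q[1]/1.9),.004).round(4))
a=cv2.imread("pics/w3.png");b=cv2.resize(f["image"][120:330,60:340],None,fx=2,fy=2)
cv2.imwrite("pics/m3.png",np.hstack([a[60:420,120:440],b[:360,:480]]))
E
```

```text
t: 9.1
position: [0.5187, 0.2612, 0.184]
tcp_rot: [[0.126, 0.992, 0.002], [0.992, -0.126, 0.001], [0.001, 0.002, -1.0]]
contact_force: [0.3, 0.7, -3.7]
grip_width: 0.0632
finger_force: 51.2
9.1 [0.5187 0.2612 0.184 ] 82.76929075357296 [0.334 0.181 1.498 0.    1.461 0.46 ] cam [0.529 0.344 0.326]
[0.6434 0.2053 0.004 ]
[ 0.6804 -0.01    0.004 ]
[ 0.4848 -0.0445  0.004 ]
[0.4482 0.1708 0.004 ]
[0.5631 0.0807 0.004 ]
```

View pics/m3.png

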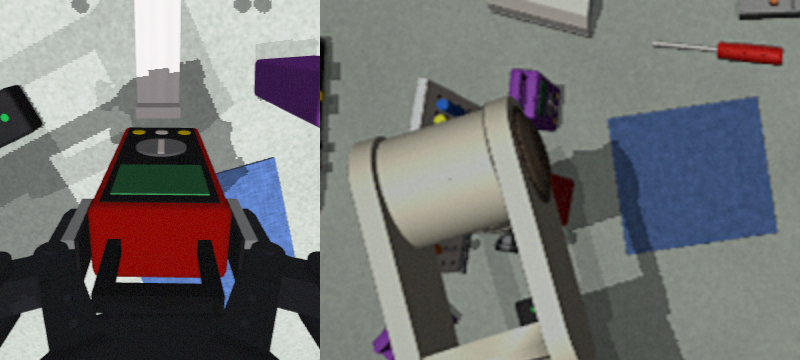

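```bash
python3 -m pendant '[{"slide":[-0.5,0.2,0],"yaw":0,"jaw":1},{"slide":[-0.6,0.2,0],"yaw":0,"jaw":1},{"slide":[-0.7,0.25,0],"yaw":0,"jaw":1},{"slide":[-0.7,0.25,0],"yaw":0,"jaw":1},{"slide":[-0.7,0.25,0],"yaw":0,"jaw":1},{"slide":[-0.6,0.2,0],"yaw":0,"jaw":1},{"slide":[-0.4,0.1,0],"yaw":0,"jaw":1},{"slide":[0,0,0.3],"yaw":0,"jaw":1},{"slide":[0,0,0.4],"yaw":0,"jaw":1},{"slide":[0,0,0.4],"yaw":0,"jaw":1},{"slide":[0,0,0.25],"yaw":0,"jaw":1},{"slide":[0,0,0.15],"yaw":0,"jaw":1},{"slide":[0,0,0.07],"yaw":0,"jaw":1},{"slide":[0,0,0],"yaw":0,"jaw":1},{"slide":[0,0,0],"yaw":0,"jaw":1}]'
```

```text
t: 10.7
position: [0.5552, 0.0882, 0.1203]
tcp_rot: [[0.125, 0.992, 0.001], [0.992, -0.125, 0.0], [0.0, 0.001, -1.0]]
contact_force: [0.5, 0.5, -3.8]
grip_width: 0.0634
finger_force: 51.1
```

```bash
python3 -m pendant '[{"slide":[0,0,0.04],"yaw":0,"jaw":1},{"slide":[0,0,0.04],"yaw":0,"jaw":1},{"slide":[0,0,0.04],"yaw":0,"jaw":1},{"slide":[0,0,0],"yaw":0,"jaw":1},{"slide":[0,0,0],"yaw":0,"jaw":1}]'
```

```text
t: 11.2
position: [0.5551, 0.0881, 0.1155]
tcp_rot: [[0.125, 0.992, 0.001], [0.992, -0.125, 0.0], [0.0, 0.001, -1.0]]
contact_force: [-1.0, 0.3, 5.9]
grip_width: 0.0631
finger_force: 52.3
```

```bash
python3 -m pendant '[{"slide":[0,0,0.02],"yaw":0,"jaw":1},{"slide":[0,0,0],"yaw":0,"jaw":1},{"slide":[0,0,0],"yaw":0,"jaw":1}]'
```

```text
t: 11.5
position: [0.5552, 0.0882, 0.1154]
tcp_rot: [[0.125, 0.992, 0.001], [0.992, -0.125, 0.0], [0.0, 0.001, -1.0]]
contact_force: [-3.8, 0.3, 15.9]
grip_width: 0.0632
finger_force: 53.2
```

```bash
python3 -m pendant '[{"slide":[0,0,0],"yaw":0,"jaw":-1},{"slide":[0,0,0],"yaw":0,"jaw":-1},{"slide":[0,0,0],"yaw":0,"jaw":-1},{"slide":[0,0,0],"yaw":0,"jaw":-1},{"slide":[0,0,-0.3],"yaw":0,"jaw":-1},{"slide":[0,0,-0.5],"yaw":0,"jaw":-1},{"slide":[0,0,-0.8],"yaw":0,"jaw":-1},{"slide":[0,0,-0.8],"yaw":0,"jaw":-1},{"slide":[0,0,0],"yaw":0,"jaw":-1}]'; python3 w.py w4
```

```text
t: 12.4
position: [0.5564, 0.0882, 0.2155]
tcp_rot: [[0.125, 0.992, 0.007], [0.992, -0.125, 0.0], [0.001, 0.007, -1.0]]
contact_force: [0.5, 0.2, -1.0]
grip_width: 0.0858
finger_force: 0.0
12.4 [0.5564 0.0882 0.2155] 82.84317776129245 [0.02  0.127 1.495 0.    1.512 0.145] cam [0.566 0.171 0.358]
```

View pics/w4.png

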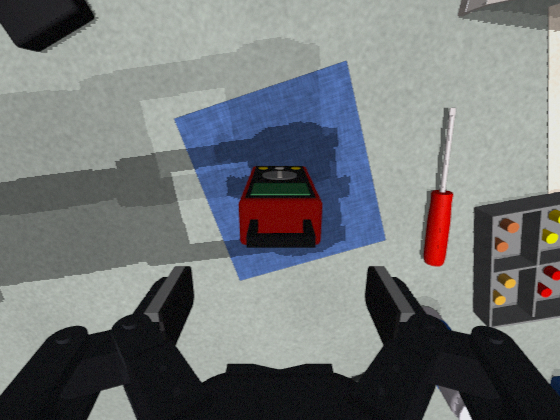

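```bash
python3 -m pendant '[{"slide":[0,0,-1],"yaw":0,"jaw":-1},{"slide":[-0.5,0.1,-0.8],"yaw":0,"jaw":-1},{"slide":[-1,0.2,-0.6],"yaw":0,"jaw":-1},{"slide":[-1,0.25,-0.6],"yaw":0,"jaw":-1},{"slide":[-1,0.25,-0.5],"yaw":0,"jaw":-1},{"slide":[-1,0.25,-0.5],"yaw":0,"jaw":-1},{"slide":[-1,0.25,0],"yaw":0,"jaw":-1},{"slide":[-1,0.25,0],"yaw":0,"jaw":-1},{"slide":[-1,0.25,0],"yaw":0,"jaw":-1},{"slide":[-1,0.25,0],"yaw":0,"jaw":-1},{"slide":[-1,0.25,0],"yaw":0,"jaw":-1},{"slide":[-0.7,0.25,0],"yaw":0,"jaw":-1},{"slide":[0,0,0],"yaw":0,"jaw":-1},{"slide":[0,0,0],"yaw":0,"jaw":-1}]'; python3 w.py w5
python3 - <<'E'
from h import *
for n in ("rest","stand"):
  print(n,[(np.round(d["uv"],1),round(d["confidence"],2)) for d in tip_of("wrist",n)[:2]])
a=cv2.imread("pics/w5.png");cv2.imwrite("pics/w5c.png",cv2.resize(a[90:300,140:420],None,fx=2.8,fy=2.8,interpolation=3))
E
```

```text
t: 13.85
position: [0.6052, -0.3299, 0.369]
tcp_rot: [[0.126, 0.992, -0.001], [0.992, -0.126, 0.001], [0.001, -0.001, -1.0]]
contact_force: [-0.4, -0.7, -1.1]
grip_width: 0.0855
finger_force: 0.0
13.85 [ 0.6052 -0.3299  0.369 ] 82.78781796261839 [-0.611  0.408  0.838  0.     1.897 -0.485] cam [ 0.616 -0.247  0.511]
rest [(array([254.6, 157.6]), 0.79)]
stand [(array([283.6, 136.3]), 0.84)]
```

View pics/w5c.png

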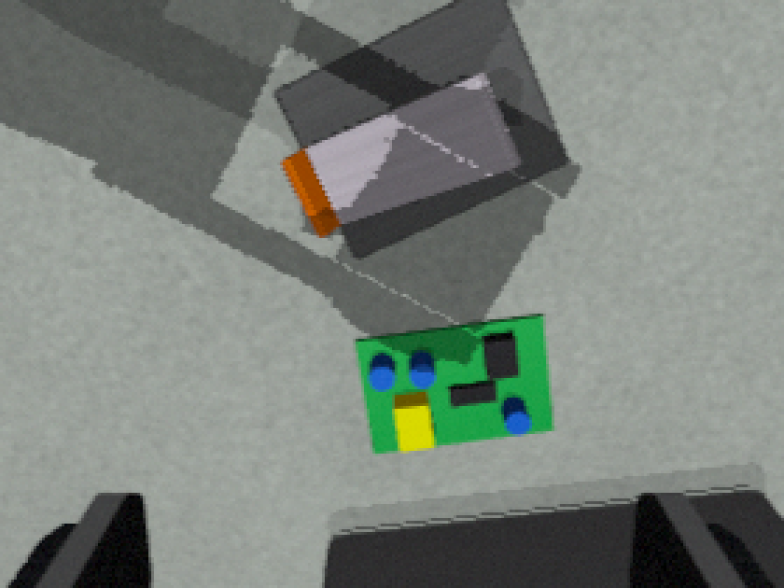

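```bash
python3 - <<'E'
from h import *
from scipy.optimize import least_squares
f=load("w5"); ff=lambda q:np.array([140+q[0]/2.8,90+q[1]/2.8])
S,C=np.sin(np.radians(35)),np.cos(np.radians(35))
uv=np.array([ff(q) for q in ((308,147),(336,222),(521,165),(487,74))])
loc=np.array([[0,.022,0],[0,-.022,0],[.11,-.022,0],[.11,.022,0]])
def rw(p,l):
    ch,sh=np.cos(p[2]),np.sin(p[2]); h=l[:,0]*C-l[:,2]*S; v=.07+l[:,0]*S+l[:,2]*C
    return np.c_[p[0]+ch*h-sh*l[:,1],p[1]+sh*h+ch*l[:,1],v]
r=least_squares(lambda p:(proj(f,rw(p,loc))-uv).ravel(),[.565,-.31,.2]);print("rest",r.x,np.degrees(r.x[2]),r.fun.round(1))
# lip outline prediction: top face corners
print("lip pred crop",((proj(f,rw(r.x,np.array([[0,.022,.014],[-.006,.022,.014],[-.006,-.022,.014],[0,-.022,.014]])))-[140,90])*2.8).round(0).tolist())
ub=np.array([ff(q) for q in ((277,92),(357,257),(567,163))]); lb=np.array([[-.07,.055],[-.07,-.055],[.07,-.055]])
def bw(p): 
    ch,sh=np.cos(p[2]),np.sin(p[2]); return np.c_[p[0]+ch*lb[:,0]-sh*lb[:,1],p[1]+sh*lb[:,0]+ch*lb[:,1],np.full(3,.012)]
q=least_squares(lambda p:(proj(f,bw(p))-ub).ravel(),[.6,-.3,.2]);print("base",q.x,np.degrees(q.x[2]),q.fun.round(1))
# check top view with fit
g=viewer.grab_frame("scene")
print("scene pred",proj(g,rw(r.x,loc)).round(1).tolist()); cv2.imwrite("pics/scene5.png",g["image"])
c0=np.load  # noqa
E
python3 - <<'E'
from h import *
f=viewer.grab_frame("top"); d=np.load
# top view earlier corners of rest (crop0b): fit with same model
from scipy.optimize import least_squares
S,C=np.sin(np.radians(35)),np.cos(np.radians(35))
loc=np.array([[0,.022,0],[0,-.022,0],[.11,-.022,0],[.11,.022,0]])
def rw(p,l):
    ch,sh=np.cos(p[2]),np.sin(p[2]); h=l[:,0]*C-l[:,2]*S; v=.07+l[:,0]*S+l[:,2]*C
    return np.c_[p[0]+ch*h-sh*l[:,1],p[1]+sh*h+ch*l[:,1],v]
uv=np.array([[60+q[0]/1.9,80+q[1]/1.9] for q in ((608,243),(639,237),(631,173),(600,180))])
r=least_squares(lambda p:(proj(f,rw(p,loc))-uv).ravel(),[.565,-.31,.2]);print("top",r.x,np.degrees(r.x[2]),r.fun.round(1))
E
```

```text
rest [ 0.57351023 -0.31060728  0.28642202] 16.410773035968298 [-0.3 -1.3  2.5 -0.3 -0.4  1.3 -1.3 -0.1]
lip pred crop [[290.0, 153.0], [282.0, 156.0], [319.0, 234.0], [328.0, 232.0]]
base [ 0.62962523 -0.29420371  0.30430086] 17.435155246951556 [-1.4 -0.9 -0.4  1.2  1.9  0. ]
scene pred [[236.7, 181.7], [228.0, 177.0], [207.8, 173.9], [216.7, 178.8]]
top [ 0.57167459 -0.31297009  0.30902131] 17.705616959259988 [ 0.4  1.4 -0.5  0.2  0.  -1.3  0.1 -0.3]
```

```bash
cat > fit.py <<'E'
from h import *
from scipy.optimize import least_squares
S,C=np.sin(np.radians(35)),np.cos(np.radians(35))
def rw(p,l):
    l=np.atleast_2d(l);ch,sh=np.cos(p[2]),np.sin(p[2]); h=l[:,0]*C-l[:,2]*S; v=.07+l[:,0]*S+l[:,2]*C
    return np.c_[p[0]+ch*h-sh*l[:,1],p[1]+sh*h+ch*l[:,1],v]
if __name__=="__main__":
    f=load("w5"); im=cv2.imread("pics/w5.png")
    b=cv2.GaussianBlur(im,(0,0),.8).astype(float); 
    def edge(P,p,rng):  # residual offset of strongest colour step along normal
        uv=proj(f,rw(p,P)); t=uv[-1]-uv[0]; t/=np.linalg.norm(t); n=np.array([-t[1],t[0]])
        o=np.arange(-rng,rng+.01,.25); out=[]
        for u in uv:
            q=(u+o[:,None]*n).astype(np.float32)
            v=np.stack([cv2.remap(b[...,k].copy(),q[:,0].reshape(1,-1),q[:,1].reshape(1,-1),1)[0] for k in range(3)],1)
            g=np.linalg.norm(v[4:]-v[:-4],axis=1); out.append(u+o[2:-2][g.argmax()]*n)
        return np.array(out)
    L=lambda a,c:np.array(a)+(np.array(c)-np.array(a))*np.linspace(.08,.92,24)[:,None]
    E=[L((0.01,.022,0),(.105,.022,0)),L((.01,-.022,0),(.105,-.022,0)),L((.11,.02,0),(.11,-.02,0)),L((-.006,.02,.014),(-.006,-.02,.014)),L((0,.02,0),(0,-.02,0))]
    p=np.array([.573,-.3115,.30])
    for rng in (5,4,3,2.5):
        T=[edge(e,p,rng) for e in E]
        def res(p):
            o=[]
            for e,t in zip(E,T):
                uv=proj(f,rw(p,e)); d=uv[-1]-uv[0]; d/=np.linalg.norm(d); o.append((t-uv)@np.array([-d[1],d[0]]))
            return np.concatenate(o)
        r=least_squares(res,p,loss="soft_l1",f_scale=.5); p=r.x
        print(p.round(4),np.degrees(p[2]).round(2),[np.median(x).round(2) for x in np.split(res(p),5)],[np.std(x).round(2) for x in np.split(res(p),5)])
E
python3 fit.py
```

```text
[ 0.5721 -0.312   0.3152] 18.06 [np.float64(0.07), np.float64(-0.08), np.float64(-2.13), np.float64(0.27), np.float64(0.62)] [np.float64(0.26), np.float64(0.25), np.float64(0.3), np.float64(0.19), np.float64(0.23)]
[ 0.5722 -0.312   0.3147] 18.03 [np.float64(0.0), np.float64(-0.02), np.float64(-2.17), np.float64(0.31), np.float64(0.56)] [np.float64(0.24), np.float64(0.24), np.float64(0.26), np.float64(0.23), np.float64(0.24)]
[ 0.5722 -0.312   0.3142] 18.0 [np.float64(0.12), np.float64(-0.25), np.float64(-2.01), np.float64(0.25), np.float64(0.62)] [np.float64(0.33), np.float64(0.24), np.float64(0.29), np.float64(0.24), np.float64(0.22)]
[ 0.5722 -0.312   0.3144] 18.01 [np.float64(0.23), np.float64(-0.14), np.float64(-1.98), np.float64(0.26), np.float64(0.76)] [np.float64(0.3), np.float64(0.22), np.float64(0.11), np.float64(0.18), np.float64(0.23)]
```

```bash
python3 - <<'E'
from h import *
f=load("w4")
for u in ((246,240),(281,240),(315.5,240)): print(atz(f,u,.176).round(4))
E
python3 -m pendant '[{"slide":[0.5,-0.1,0],"yaw":0,"jaw":-1},{"slide":[1,-0.25,0],"yaw":0,"jaw":-1},{"slide":[1,-0.25,0],"yaw":0,"jaw":-1},{"slide":[1,-0.25,0],"yaw":0,"jaw":-1},{"slide":[1,-0.25,0],"yaw":0,"jaw":-1},{"slide":[1,-0.25,0],"yaw":0,"jaw":-1},{"slide":[1,-0.25,0],"yaw":0,"jaw":-1},{"slide":[1,-0.25,0.4],"yaw":0,"jaw":-1},{"slide":[1,-0.25,0.5],"yaw":0,"jaw":-1},{"slide":[1,-0.25,0.6],"yaw":0,"jaw":-1},{"slide":[0.71,-0.2,0.6],"yaw":0,"jaw":-1},{"slide":[0,0,0.6],"yaw":0,"jaw":-1},{"slide":[0,0,0],"yaw":0,"jaw":-1},{"slide":[0,0,0],"yaw":0,"jaw":-1}]'; python3 w.py w6; python3 - <<'E'
from h import *
f=load("w6");im=cv2.imread("pics/w6.png");h=cv2.cvtColor(im,cv2.COLOR_BGR2HSV)
k=((h[...,0]<8)|(h[...,0]>172))&(h[...,1]>150)&(h[...,2]>40);k[:,:150]=0;k[:,400:]=0
r,c=rect(k);print(r); x,y,w,hh=cv2.boundingRect(c);print(x,y,w,hh)
a=im[y-20:y+hh+30,x-20:x+w+20];cv2.imwrite("pics/w6c.png",cv2.resize(a,None,fx=5,fy=5,interpolation=3));print(x-20,y-20,a.shape)
E
```

```text
[0.535  0.0904 0.176 ]
[0.5579 0.0874 0.176 ]
[0.5804 0.0845 0.176 ]
t: 15.5
position: [0.5548, 0.0886, 0.2631]
tcp_rot: [[0.124, 0.992, 0.0], [0.992, -0.124, 0.0], [0.0, 0.0, -1.0]]
contact_force: [0.6, 0.4, 0.2]
grip_width: 0.0856
finger_force: 0.0
15.5 [0.5548 0.0886 0.2631] 82.85797532662991 [0.021 0.114 1.415 0.    1.612 0.146] cam [0.565 0.171 0.405]
((282.0, 191.0), (62.0, 68.0), 90.0)
248 160 69 63
228 140 (113, 109, 3)
```

```bash
python3 - <<'E'
from h import *
f=load("w6");im=cv2.imread("pics/w6.png").astype(int);s=arm.read_state()
d=(im.max(2)<45)
for r in range(196,236,2):
    c=np.where(d[r,240:330])[0]+240
    print(r,len(c),(c.min(),c.max()) if len(c) else "",end="; ")
h=cv2.cvtColor(im.astype(np.uint8),cv2.COLOR_BGR2HSV);k=((h[...,0]<8)|(h[...,0]>172))&(h[...,1]>150)&(h[...,2]>40)
for r in (200,206,212,218): c=np.where(k[r,230:340])[0]+230;print("red",r,c.min(),c.max())
for u in ((282.5,209),):print(((atz(f,u,.144)-s["position"])@s["tcp_rot"]).round(4))
E
```

```text
196 0 ; 198 0 ; 200 0 ; 202 12 (np.int64(257), np.int64(307)); 204 13 (np.int64(257), np.int64(308)); 206 15 (np.int64(256), np.int64(308)); 208 16 (np.int64(256), np.int64(309)); 210 55 (np.int64(255), np.int64(309)); 212 56 (np.int64(255), np.int64(310)); 214 56 (np.int64(255), np.int64(310)); 216 56 (np.int64(255), np.int64(310)); 218 56 (np.int64(255), np.int64(310)); 220 56 (np.int64(255), np.int64(310)); 222 0 ; 224 0 ; 226 0 ; 228 0 ; 230 0 ; 232 0 ; 234 0 ; red 200 248 316
red 206 249 316
red 212 249 315
red 218 249 315
[-0.006   0.0026  0.1197]
```

```bash
python3 -m pendant '[{"slide":[0,0.06,0.5],"yaw":0,"jaw":-1},{"slide":[0,0,0.8],"yaw":0,"jaw":-1},{"slide":[0,0,0.8],"yaw":0,"jaw":-1},{"slide":[0,0,0.5],"yaw":0,"jaw":-1},{"slide":[0,0,0.2],"yaw":0,"jaw":-1},{"slide":[0,0,0],"yaw":0,"jaw":-1},{"slide":[0,0,0],"yaw":0,"jaw":-1}]'
```

```text
t: 16.25
position: [0.5581, 0.088, 0.1519]
tcp_rot: [[0.125, 0.992, 0.002], [0.992, -0.125, 0.0], [0.0, 0.002, -1.0]]
contact_force: [0.0, 0.0, 0.2]
grip_width: 0.0855
finger_force: 0.0
```

```bash
python3 -m pendant '[{"slide":[0,0,0.12],"yaw":0,"jaw":-1},{"slide":[0,0,0],"yaw":0,"jaw":1},{"slide":[0,0,0],"yaw":0,"jaw":1},{"slide":[0,0,0],"yaw":0,"jaw":1},{"slide":[0,0,0],"yaw":0,"jaw":1},{"slide":[0,0,0],"yaw":0,"jaw":1},{"slide":[0,0,0],"yaw":0,"jaw":1},{"slide":[0,0,0],"yaw":0,"jaw":1},{"slide":[0,0,0],"yaw":0,"jaw":1}]' 25
```

```text
t: 17.15
position: [0.5575, 0.0882, 0.1457]
tcp_rot: [[0.125, 0.992, 0.001], [0.992, -0.125, 0.0], [0.0, 0.001, -1.0]]
contact_force: [0.2, 0.2, 4.3]
grip_width: 0.0454
finger_force: 26.2
```

```bash
python3 -m pendant '[{"slide":[0,0,0],"yaw":0,"jaw":1},{"slide":[0,0,0],"yaw":0,"jaw":1},{"slide":[0,0,-0.1],"yaw":0,"jaw":1},{"slide":[0,0,-0.3],"yaw":0,"jaw":1},{"slide":[0,0,-0.6],"yaw":0,"jaw":1},{"slide":[0,0,-0.9],"yaw":0,"jaw":1},{"slide":[0,0,-0.9],"yaw":0,"jaw":1},{"slide":[0,0,-0.9],"yaw":0,"jaw":1},{"slide":[0,0,-0.6],"yaw":0,"jaw":1},{"slide":[0,0,-0.3],"yaw":0,"jaw":1}]' 60
python3 -m pendant '[{"slide":[-0.2,0.1,0],"yaw":0,"jaw":1},{"slide":[-0.4,0.1,0],"yaw":0,"jaw":1},{"slide":[-0.6,0.1,0],"yaw":0,"jaw":1},{"slide":[-0.7,0.1,0],"yaw":0,"jaw":1},{"slide":[-0.7,0.1,0],"yaw":0,"jaw":1},{"slide":[-0.7,0.1,0],"yaw":0,"jaw":1},{"slide":[-0.7,0.1,0],"yaw":0,"jaw":1},{"slide":[-0.7,0.1,0],"yaw":0,"jaw":1},{"slide":[-0.7,0.1,0],"yaw":0,"jaw":1},{"slide":[-0.7,0.1,0],"yaw":0,"jaw":1},{"slide":[-0.7,0.1,0],"yaw":0,"jaw":1},{"slide":[-0.7,0.1,0],"yaw":0,"jaw":1},{"slide":[-0.7,0.1,0],"yaw":0,"jaw":1},{"slide":[-0.6,0.1,0],"yaw":0,"jaw":1},{"slide":[-0.5,0.1,0],"yaw":0,"jaw":1},{"slide":[-0.34,0.1,0],"yaw":0,"jaw":1},{"slide":[-0.2,0.1,0],"yaw":0,"jaw":1},{"slide":[0,0,0],"yaw":0,"jaw":1}]'
python3 -m pendant '[{"slide":[0,0,0],"yaw":-0.5,"jaw":1},{"slide":[0,0,0],"yaw":-1,"jaw":1},{"slide":[0,0,0],"yaw":-1,"jaw":1},{"slide":[0,0,0],"yaw":-1,"jaw":1},{"slide":[0,0,0],"yaw":-1,"jaw":1},{"slide":[0,0,0],"yaw":-1,"jaw":1},{"slide":[0,0,0],"yaw":-1,"jaw":1},{"slide":[0,0,0],"yaw":-1,"jaw":1},{"slide":[0,0,0],"yaw":-1,"jaw":1},{"slide":[0,0,0],"yaw":-1,"jaw":1},{"slide":[0,0,0],"yaw":-1,"jaw":1},{"slide":[0,0,0],"yaw":-1,"jaw":1},{"slide":[0,0,0],"yaw":-1,"jaw":1},{"slide":[0,0,0],"yaw":-1,"jaw":1},{"slide":[0,0,0],"yaw":-1,"jaw":1},{"slide":[0,0,0],"yaw":-1,"jaw":1},{"slide":[0,0,0],"yaw":-1,"jaw":1},{"slide":[0,0,0],"yaw":-0.25,"jaw":1},{"slide":[0,0,0],"yaw":0,"jaw":1},{"slide":[0,0,0],"yaw":0,"jaw":1}]'; python3 w.py w7
```

```text
t: 18.15
position: [0.5574, 0.0882, 0.3321]
tcp_rot: [[0.125, 0.992, 0.003], [0.992, -0.125, 0.0], [0.0, 0.003, -1.0]]
contact_force: [0.4, -0.6, -4.2]
grip_width: 0.0448
finger_force: 62.6
t: 19.95
position: [0.5759, -0.3116, 0.3286]
tcp_rot: [[0.125, 0.992, -0.001], [0.992, -0.125, 0.001], [0.001, -0.001, -1.0]]
contact_force: [-0.2, 0.0, -4.5]
grip_width: 0.0449
finger_force: 62.6
t: 21.95
position: [0.5758, -0.3104, 0.3294]
tcp_rot: [[-0.952, -0.307, 0.0], [-0.307, 0.952, 0.0], [-0.0, 0.0, -1.0]]
contact_force: [0.2, -0.7, -3.7]
grip_width: 0.0452
finger_force: 62.6
21.95 [ 0.5758 -0.3104  0.3294] -162.1315629145992 [-0.612  0.311  1.046  0.     1.784 -2.495] cam [ 0.498 -0.335  0.472]
```

View pics/w7.png

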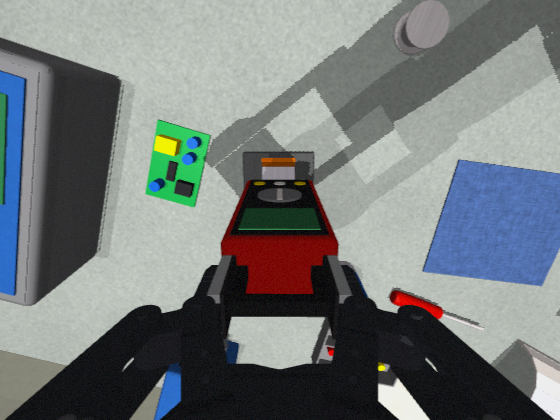

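The lip at (280,160) and the meter (columns 222–338, centre 280) line up laterally. I'll check the meter's tilt from the row of its foot's front edge.

```bash
python3 - <<'E'
from h import *
from fit import rw
f=load("w7");p=np.array([.5758,-.3104,.3294]);a=np.radians(197.87);tx=np.array([np.cos(a),np.sin(a),0])
L=p+[0,0,.0243]  # pivot at meter z=166
for d in (-6,-3,0,3,6):
    r=np.radians(d); mz=np.array([0,0,1])*np.cos(r)-tx*np.sin(r); sx=tx*np.cos(r)+np.array([0,0,1])*np.sin(r) # screen dir; +d = foot swings to +toolx
    print(d,"foot front",proj(f,L-.166*mz+.019*sx).round(1),"top front",proj(f,L-.026*mz+.019*sx).round(1))
P=[.5722,-.312,np.radians(18)]
print("lip",proj(f,rw(P,[[0,.022,.014],[0,-.022,.014],[-.006,0,.014],[0,0,0]])).round(1).tolist())
im=cv2.imread("pics/w7.png");h=cv2.cvtColor(im,cv2.COLOR_BGR2HSV)
o=(h[...,0]>8)&(h[...,0]<18)&(h[...,1]>170)&(h[...,2]>90);o[:, :240]=0;o[:,320:]=0;o[:150]=0;o[170:]=0
ys,xs=np.where(o);print("orange",xs.min(),xs.max(),ys.min(),ys.max())
k=((h[...,0]<8)|(h[...,0]>172))&(h[...,1]>150)&(h[...,2]>40);
for r in (200,220,240,260,280):
    c=np.where(k[r,200:360])[0]+200;print(r,c.min(),c.max(),(c.min()+c.max())/2)
print("grey col 280 rows", [(r,im[r,280].tolist()) for r in range(158,200,3)])
E
```

```text
-6 foot front [[278. 192.]] top front [[277.4 237. ]]
-3 foot front [[278.  183.4]] top front [[277.4 235.2]]
0 foot front [[278.  174.7]] top front [[277.4 233.5]]
3 foot front [[278. 166.]] top front [[277.4 231.9]]
6 foot front [[278.  157.2]] top front [[277.4 230.4]]
lip [[294.8, 162.2], [260.9, 162.3], [277.9, 158.0], [277.9, 166.7]]
orange 261 294 158 165
200 240 318 279.0
220 231 327 279.0
240 222 336 279.0
260 236 322 279.0
280 248 311 279.5
grey col 280 rows [(158, [0, 71, 151]), (161, [0, 71, 151]), (164, [0, 46, 102]), (167, [145, 138, 143]), (170, [146, 138, 143]), (173, [145, 137, 144]), (176, [146, 140, 143]), (179, [109, 105, 105]), (182, [111, 113, 118]), (185, [44, 40, 47]), (188, [69, 69, 71]), (191, [107, 111, 114]), (194, [107, 112, 114]), (197, [107, 111, 114])]
```

```bash
python3 - <<'E'
import numpy as np
S,C=np.sin(np.radians(35)),np.cos(np.radians(35))
def L(phi,s):
    p=np.radians(phi);return s*np.array([C,S])+166*np.array([np.sin(p),np.cos(p)])-19*np.array([np.cos(p),-np.sin(p)])
n=24; T=[L(55*k/n,32-28*k/n) for k in range(n+1)]
for k in range(n): d=(T[k+1]-T[k])/40; print(k,"x %.2f z %.2f"%(-d[0],-d[1]),end=" | ")
print(T[0],T[-1],L(55,0),"tcp z start",70+T[0][1]-24.3,"end",70+T[-1][1]-24.3,70+L(55,0)[1]-24.3)
E
python3 -m pendant '[{"slide":[0,-0.02,0.3],"yaw":0,"jaw":1},{"slide":[0,0,0.5],"yaw":0,"jaw":1},{"slide":[0,0,0.5],"yaw":0,"jaw":1},{"slide":[0,0,0.5],"yaw":0,"jaw":1},{"slide":[0,0,0.3],"yaw":0,"jaw":1},{"slide":[0,0,0.1],"yaw":0,"jaw":1},{"slide":[0,0,0],"yaw":0,"jaw":1},{"slide":[0,0,0],"yaw":0,"jaw":1}]'
```

```text
0 x -0.14 z 0.00 | 1 x -0.14 z 0.01 | 2 x -0.14 z 0.01 | 3 x -0.14 z 0.02 | 4 x -0.14 z 0.03 | 5 x -0.14 z 0.03 | 6 x -0.14 z 0.04 | 7 x -0.14 z 0.05 | 8 x -0.14 z 0.05 | 9 x -0.14 z 0.06 | 10 x -0.14 z 0.07 | 11 x -0.13 z 0.07 | 12 x -0.13 z 0.08 | 13 x -0.13 z 0.09 | 14 x -0.13 z 0.09 | 15 x -0.12 z 0.10 | 16 x -0.12 z 0.10 | 17 x -0.12 z 0.11 | 18 x -0.11 z 0.11 | 19 x -0.11 z 0.12 | 20 x -0.10 z 0.13 | 21 x -0.10 z 0.13 | 22 x -0.09 z 0.13 | 23 x -0.09 z 0.14 | [  7.21286542 184.35444596] [128.35789524 113.07188302] [125.08128706 110.77757728] tcp z start 230.05444596323346 end 158.7718830211687 156.4775772757645
t: 22.8
position: [0.5762, -0.3118, 0.2422]
tcp_rot: [[-0.951, -0.309, 0.001], [-0.309, 0.951, -0.001], [-0.001, -0.001, -1.0]]
contact_force: [-0.3, -0.4, -4.3]
grip_width: 0.0448
finger_force: 62.5
```

Now I'll lower slowly until the foot's back edge touches the rest.

```bash
python3 -m pendant '[{"slide":[0,0,0.08],"yaw":0,"jaw":1},{"slide":[0,0,0.08],"yaw":0,"jaw":1},{"slide":[0,0,0.05],"yaw":0,"jaw":1},{"slide":[0,0,0.04],"yaw":0,"jaw":1},{"slide":[0,0,0],"yaw":0,"jaw":1}]' 25; python3 -m pendant '[{"slide":[0,0,0.03],"yaw":0,"jaw":1},{"slide":[0,0,0],"yaw":0,"jaw":1}]';python3 -m pendant '[{"slide":[0,0,0.03],"yaw":0,"jaw":1},{"slide":[0,0,0],"yaw":0,"jaw":1}]'
```

```text
t: 23.3
position: [0.576, -0.3115, 0.2313]
tcp_rot: [[-0.951, -0.309, 0.0], [-0.309, 0.951, 0.0], [-0.0, 0.0, -1.0]]
contact_force: [0.3, 0.2, -3.6]
grip_width: 0.0445
finger_force: 62.8
t: 23.5
position: [0.5761, -0.3116, 0.231]
tcp_rot: [[-0.951, -0.309, 0.001], [-0.309, 0.951, -0.001], [-0.001, -0.001, -1.0]]
contact_force: [-1.3, 0.7, 3.9]
grip_width: 0.0446
finger_force: 63.4
t: 23.7
position: [0.5762, -0.3117, 0.2308]
tcp_rot: [[-0.951, -0.309, 0.002], [-0.309, 0.951, -0.001], [-0.002, -0.002, -1.0]]
contact_force: [-3.2, 2.1, 12.5]
grip_width: 0.0446
finger_force: 64.4
```

```bash
python3 -m pendant '[{"slide":[-0.05,0,-0.02],"yaw":0,"jaw":1},{"slide":[-0.1,0,0],"yaw":0,"jaw":1},{"slide":[-0.14,0,0],"yaw":0,"jaw":1},{"slide":[0,0,0],"yaw":0,"jaw":1}]' 20
```

```text
t: 24.1
position: [0.5874, -0.3082, 0.2316]
tcp_rot: [[-0.951, -0.309, 0.002], [-0.309, 0.951, -0.002], [-0.001, -0.002, -1.0]]
contact_force: [-4.2, 0.3, 14.1]
grip_width: 0.0446
finger_force: 64.7
```

```bash
python3 -m pendant '[{"slide":[0,0,0],"yaw":0,"jaw":0.0}]' 20;python3 -m pendant '[{"slide":[0,0,-0.01],"yaw":0,"jaw":-0.04}]' 20
```

```text
t: 24.2
position: [0.5871, -0.3083, 0.2316]
tcp_rot: [[-0.951, -0.309, 0.002], [-0.309, 0.951, -0.002], [-0.001, -0.002, -1.0]]
contact_force: [-4.5, 0.5, 13.7]
grip_width: 0.0448
finger_force: 64.7
t: 24.3
position: [0.587, -0.3083, 0.2317]
tcp_rot: [[-0.951, -0.309, 0.001], [-0.309, 0.951, -0.001], [-0.001, -0.002, -1.0]]
contact_force: [-3.9, -0.1, 9.0]
grip_width: 0.0447
finger_force: 64.1
```

```bash
python3 -m pendant '[{"slide":[-0.14,0,0.01],"yaw":0,"jaw":1},{"slide":[-0.14,0,0.01],"yaw":0,"jaw":1},{"slide":[-0.14,0,0.02],"yaw":0,"jaw":1},{"slide":[-0.14,0,0.03],"yaw":0,"jaw":1},{"slide":[0,0,0],"yaw":0,"jaw":1}]' 20
```

```text
t: 24.8
position: [0.6093, -0.3013, 0.2302]
tcp_rot: [[-0.951, -0.309, 0.004], [-0.309, 0.951, -0.003], [-0.003, -0.004, -1.0]]
contact_force: [-1.9, 0.9, 20.5]
grip_width: 0.0446
finger_force: 66.7
```

```bash
python3 -m pendant '[{"slide":[-0.13,0,0.01],"yaw":0,"jaw":1},{"slide":[-0.13,0,0.01],"yaw":0,"jaw":1},{"slide":[-0.13,0,0.02],"yaw":0,"jaw":1},{"slide":[-0.13,0,0.03],"yaw":0,"jaw":1},{"slide":[0,0,0],"yaw":0,"jaw":1}]' 20;  python3 -m pendant '[{"slide":[-0.13,0,0.03],"yaw":0,"jaw":1},{"slide":[-0.13,0,0.03],"yaw":0,"jaw":1},{"slide":[-0.13,0,0.04],"yaw":0,"jaw":1},{"slide":[-0.13,0,0.04],"yaw":0,"jaw":1},{"slide":[0,0,0],"yaw":0,"jaw":1}]'; python3 w.py w8
```

```text
t: 25.3
position: [0.6288, -0.2947, 0.226]
tcp_rot: [[-0.951, -0.309, 0.002], [-0.309, 0.951, -0.001], [-0.002, -0.002, -1.0]]
contact_force: [0.2, -0.3, 10.5]
grip_width: 0.0449
finger_force: 66.7
t: 25.8
position: [0.6484, -0.2882, 0.2196]
tcp_rot: [[-0.951, -0.309, 0.001], [-0.309, 0.951, -0.001], [-0.001, -0.001, -1.0]]
contact_force: [-0.5, -0.2, 5.2]
grip_width: 0.0447
finger_force: 66.5
25.8 [ 0.6484 -0.2882  0.2196] -161.98142082696543 [-0.527  0.439  1.092 -0.     1.609 -2.412] cam [ 0.57  -0.313  0.362]
```

```bash
python3 -m pendant '[{"slide":[-0.09,0,0.08],"yaw":0,"jaw":1},{"slide":[-0.09,0,0.08],"yaw":0,"jaw":1},{"slide":[-0.09,0,0.09],"yaw":0,"jaw":1},{"slide":[-0.09,0,0.09],"yaw":0,"jaw":1},{"slide":[0,0,0],"yaw":0,"jaw":1}]' 20;  python3 -m pendant '[{"slide":[-0.085,0,0.1],"yaw":0,"jaw":1},{"slide":[-0.085,0,0.1],"yaw":0,"jaw":1},{"slide":[-0.08,0,0.11],"yaw":0,"jaw":1},{"slide":[-0.08,0,0.11],"yaw":0,"jaw":1},{"slide":[0,0,0],"yaw":0,"jaw":1}]'
```

```text
t: 26.35
position: [0.6619, -0.2839, 0.2058]
tcp_rot: [[-0.951, -0.309, 0.001], [-0.309, 0.951, -0.001], [-0.0, -0.001, -1.0]]
contact_force: [-0.8, -1.6, 4.2]
grip_width: 0.0445
finger_force: 66.7
t: 26.85
position: [0.6743, -0.2798, 0.1885]
tcp_rot: [[-0.951, -0.309, -0.0], [-0.309, 0.951, -0.0], [0.0, -0.0, -1.0]]
contact_force: [-1.8, -1.1, 2.4]
grip_width: 0.0447
finger_force: 66.3
```

```bash
python3 -m pendant '[{"slide":[-0.085,0,0.12],"yaw":0,"jaw":1},{"slide":[-0.08,0,0.12],"yaw":0,"jaw":1},{"slide":[-0.07,0,0.13],"yaw":0,"jaw":1},{"slide":[-0.065,0,0.13],"yaw":0,"jaw":1},{"slide":[-0.06,0,0.13],"yaw":0,"jaw":1},{"slide":[0,0,0],"yaw":0,"jaw":1},{"slide":[0,0,0],"yaw":0,"jaw":1}]' 20;  python3 w.py w9; python3 - <<'E'
from h import *
from fit import rw
im=cv2.imread("pics/w9.png");f=load("w9");h=cv2.cvtColor(im,cv2.COLOR_BGR2HSV)
k=((h[...,0]<8)|(h[...,0]>172))&(h[...,1]>150)&(h[...,2]>40)
for r in range(120,300,20):
    c=np.where(k[r,180:380])[0]+180
    if len(c):print(r,c.min(),c.max(),(c.min()+c.max())/2)
o=(h[...,0]>8)&(h[...,0]<18)&(h[...,1]>170)&(h[...,2]>90);o[:, :200]=0;o[:,360:]=0
ys,xs=np.where(o);print("orange",np.percentile(xs,[1,99]),np.percentile(ys,[1,99]))
P=[.5722,-.312,np.radians(18)]
print("pred lip",proj(f,rw(P,[[0,.022,.014],[0,-.022,.014],[-.006,.022,.014],[-.006,-.022,.014]])).round(1).tolist())
print("pred body final",proj(f,rw(P,[[0,.032,.038],[0,-.032,.038],[.14,-.032,.038],[.14,.032,.038]])).round(1).tolist())
E
```

```text
t: 27.55
position: [0.6873, -0.2752, 0.1625]
tcp_rot: [[-0.951, -0.309, -0.002], [-0.309, 0.951, 0.001], [0.002, 0.001, -1.0]]
contact_force: [-4.1, -1.0, -3.1]
grip_width: 0.0444
finger_force: 64.3
27.55 [ 0.6873 -0.2752  0.1625] -162.00700703189165 [-0.485  0.527  1.079 -0.     1.537 -2.369] cam [ 0.609 -0.3    0.305]
120 216 341 278.5
140 215 343 279.0
160 213 344 278.5
180 212 346 279.0
200 210 348 279.0
220 209 349 279.0
240 215 343 279.0Traceback (most recent call last):
  File "<stdin>", line 9, in <module>
    return _quantile_unchecked(
        a, q, axis, out, overwrite_input, method, keepdims, weights)
    return _ureduce(a,
                    func=_quantile_ureduce_func,
    ...<5 lines>...
                    overwrite_input=overwrite_input,
                    method=method)
    r = func(a, **kwargs)
    result = _quantile(arr,
                       quantiles=q,
    ...<2 lines>...
                       out=out,
                       weights=wgt)
    previous = arr[previous_indexes]
               ~~~^^^^^^^^^^^^^^^^^^
IndexError: index 0 is out of bounds for axis 0 with size 0
```

```bash
python3 -m pendant '[{"slide":[-0.01,0,0.04],"yaw":0,"jaw":1},{"slide":[-0.01,0,0.04],"yaw":0,"jaw":1},{"slide":[0,0,0],"yaw":0,"jaw":1}]'; python3 -m pendant '[{"slide":[-0.005,0,0.03],"yaw":0,"jaw":1},{"slide":[0,0,0],"yaw":0,"jaw":1}]'; python3 - <<'E'
from h import *
f=viewer.grab_frame("scene");cv2.imwrite("pics/scene9.png",f["image"])
E
```

```text
t: 27.9
position: [0.6888, -0.2749, 0.1603]
tcp_rot: [[-0.951, -0.309, 0.001], [-0.309, 0.951, -0.0], [-0.001, -0.0, -1.0]]
contact_force: [-1.3, -0.0, 3.1]
grip_width: 0.045
finger_force: 64.8
t: 28.1
position: [0.6889, -0.2749, 0.1589]
tcp_rot: [[-0.951, -0.309, 0.0], [-0.309, 0.951, -0.0], [-0.0, -0.0, -1.0]]
contact_force: [-1.3, 0.1, 2.4]
grip_width: 0.0447
finger_force: 64.6
```

```bash
python3 -m pendant '[{"slide":[0.005,0,0.025],"yaw":0,"jaw":1},{"slide":[0,0,0],"yaw":0,"jaw":1}]'; python3 -m pendant '[{"slide":[0.005,0,0.02],"yaw":0,"jaw":1},{"slide":[0,0,0],"yaw":0,"jaw":1}]';python3 -m pendant '[{"slide":[0.005,0,0.02],"yaw":0,"jaw":1},{"slide":[0,0,0],"yaw":0,"jaw":1}]'
```

```text
t: 28.35
position: [0.6887, -0.275, 0.1585]
tcp_rot: [[-0.951, -0.309, 0.001], [-0.309, 0.951, -0.0], [-0.001, -0.001, -1.0]]
contact_force: [-1.8, 1.0, 7.1]
grip_width: 0.0446
finger_force: 65.0
t: 28.55
position: [0.6887, -0.2751, 0.1584]
tcp_rot: [[-0.951, -0.309, 0.002], [-0.309, 0.951, -0.001], [-0.001, -0.001, -1.0]]
contact_force: [-1.1, 2.1, 12.3]
grip_width: 0.0447
finger_force: 65.5
t: 28.75
position: [0.6886, -0.2752, 0.1582]
tcp_rot: [[-0.951, -0.309, 0.002], [-0.309, 0.951, -0.001], [-0.002, -0.002, -1.0]]
contact_force: [-3.5, 1.3, 16.5]
grip_width: 0.0445
finger_force: 65.9
```

```bash
python3 -m pendant '[{"slide":[0.02,0,-0.02],"yaw":0,"jaw":1},{"slide":[0.02,0,0.01],"yaw":0,"jaw":1},{"slide":[0,0,0],"yaw":0,"jaw":1}]'; python3 -m pendant '[{"slide":[0.02,0,0.014],"yaw":0,"jaw":1},{"slide":[0,0,0],"yaw":0,"jaw":1}]'; python3 -m pendant '[{"slide":[0.02,0,0.014],"yaw":0,"jaw":1},{"slide":[0,0,0],"yaw":0,"jaw":1}]'
```

```text
t: 29.05
position: [0.6867, -0.2757, 0.157]
tcp_rot: [[-0.951, -0.309, 0.001], [-0.309, 0.951, -0.0], [-0.0, -0.0, -1.0]]
contact_force: [0.0, 0.4, 5.9]
grip_width: 0.0446
finger_force: 65.0
t: 29.25
position: [0.6867, -0.2758, 0.1569]
tcp_rot: [[-0.951, -0.309, 0.002], [-0.309, 0.951, -0.0], [-0.002, -0.001, -1.0]]
contact_force: [5.4, 1.2, 8.4]
grip_width: 0.0447
finger_force: 65.2
t: 29.45
position: [0.6867, -0.2758, 0.157]
tcp_rot: [[-0.951, -0.31, 0.005], [-0.31, 0.951, -0.001], [-0.004, -0.002, -1.0]]
contact_force: [10.5, 2.8, 11.5]
grip_width: 0.0447
finger_force: 65.5
```

```bash
python3 -m pendant '[{"slide":[-0.025,0,-0.012],"yaw":0,"jaw":1},{"slide":[0,0,0],"yaw":0,"jaw":1},{"slide":[0,0,0],"yaw":0,"jaw":-1},{"slide":[0,0,0],"yaw":0,"jaw":-1},{"slide":[0,0,0],"yaw":0,"jaw":-1},{"slide":[0,0,0],"yaw":0,"jaw":-1},{"slide":[0,0,0],"yaw":0,"jaw":-1}]'; python3 -m pendant '[{"slide":[0,0,-0.2],"yaw":0,"jaw":-1},{"slide":[0,0,-0.5],"yaw":0,"jaw":-1},{"slide":[0,0,-0.8],"yaw":0,"jaw":-1},{"slide":[0,0,-1],"yaw":0,"jaw":-1},{"slide":[0,0,-1],"yaw":0,"jaw":-1},{"slide":[-0.7,0,-0.5],"yaw":0,"jaw":-1},{"slide":[-0.7,0,0],"yaw":0,"jaw":-1},{"slide":[0,0,0],"yaw":0,"jaw":-1},{"slide":[0,0,0],"yaw":0,"jaw":-1}]'; python3 w.py w10; python3 - <<'E'
from h import *
from fit import rw
im=cv2.imread("pics/w10.png");f=load("w10")
P=[.5722,-.312,np.radians(18)]
g=viewer.grab_frame("scene"); a=im[60:340,100:460]; 
q=proj(f,rw(P,[[0,.032,.038],[0,-.032,.038],[.14,-.032,.038],[.14,.032,.038]]));print("pred",q.round(1).tolist())
qs=proj(g,rw(P,[[0,.032,.038],[0,-.032,.038],[.14,-.032,.038],[.14,.032,.038]]))
im2=im.copy();cv2.polylines(im2,[q.round().astype(int)],True,(255,255,0),1)
b=g["image"][130:230,160:280]
cv2.imwrite("pics/m10.png",np.hstack([im2[60:420,100:460],cv2.resize(b,(432,360),interpolation=3)]))
E
```

```text
t: 30.15
position: [0.686, -0.2758, 0.1558]
tcp_rot: [[-0.951, -0.309, -0.0], [-0.309, 0.951, 0.0], [0.0, 0.0, -1.0]]
contact_force: [0.9, 0.5, 0.2]
grip_width: 0.0853
finger_force: 0.0
t: 31.05
position: [0.7396, -0.2583, 0.3155]
tcp_rot: [[-0.951, -0.31, -0.001], [-0.31, 0.951, 0.0], [0.001, 0.001, -1.0]]
contact_force: [-0.5, -0.1, -0.5]
grip_width: 0.0855
finger_force: 0.0
31.05 [ 0.7396 -0.2583  0.3155] -161.96566650175072 [-0.434  0.637  0.608 -0.     1.898 -2.32 ] cam [ 0.662 -0.283  0.458]
pred [[310.6, -16.9], [246.4, -17.0], [241.6, 104.3], [315.5, 104.3]]
```

View pics/m10.png

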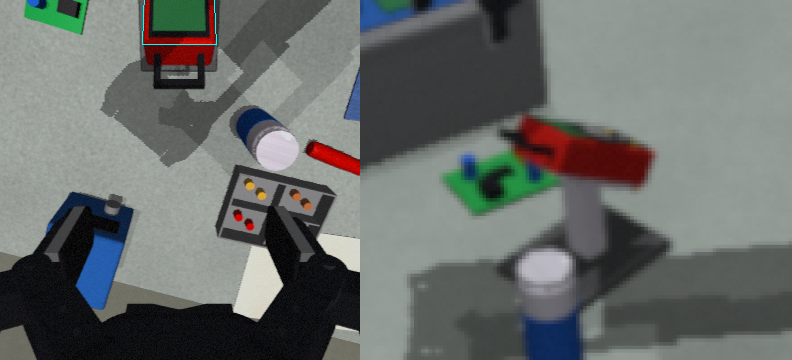

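```bash
python3 -m pendant '[{"slide":[0.8,0,-0.4],"yaw":0,"jaw":-1},{"slide":[1,0,-0.4],"yaw":0,"jaw":-1},{"slide":[0.8,0,0],"yaw":0,"jaw":-1},{"slide":[0,0,0],"yaw":0,"jaw":-1},{"slide":[0,0,0],"yaw":0,"jaw":-1},{"slide":[0,0,0],"yaw":0,"jaw":-1}]'; python3 w.py w11; python3 - <<'E'
from h import *
from fit import rw
im=cv2.imread("pics/w11.png");f=load("w11");h=cv2.cvtColor(im,cv2.COLOR_BGR2HSV)
P=[.5722,-.312,np.radians(18)]
q=proj(f,rw(P,[[0,.032,.038],[0,-.032,.038],[.14,-.032,.038],[.14,.032,.038]]));print("pred face",q.round(1).tolist())
k=((h[...,0]<8)|(h[...,0]>172))&(h[...,1]>150)&(h[...,2]>40)
for r in range(20,200,12):
    c=np.where(k[r,180:380])[0]+180
    if len(c):print(r,c.min(),c.max(),(c.min()+c.max())/2)
ys=np.where(k[:250,270:290].any(1))[0];print("red rows",ys.min(),ys.max())
o=(h[...,0]>8)&(h[...,0]<18)&(h[...,1]>170)&(h[...,2]>90);o[:,:200]=0;o[:,360:]=0;o[150:]=0
ys,xs=np.where(o)
if len(ys):print("orange",xs.min(),xs.max(),ys.min(),ys.max())
print("pred lip",proj(f,rw(P,[[0,.022,.014],[0,-.022,.014],[-.006,.022,.014],[-.006,-.022,.014]])).round(1).tolist())
E
```

```text
t: 31.75
position: [0.6405, -0.2905, 0.3481]
tcp_rot: [[-0.951, -0.309, 0.0], [-0.309, 0.951, 0.0], [-0.0, 0.0, -1.0]]
contact_force: [0.3, 0.4, 1.0]
grip_width: 0.0855
finger_force: 0.0
31.75 [ 0.6405 -0.2905  0.3481] -162.0005099893116 [-0.535  0.433  0.846  0.     1.863 -2.42 ] cam [ 0.562 -0.315  0.49 ]
pred face [[305.1, 95.3], [252.2, 95.3], [249.1, 206.3], [308.4, 206.3]]
104 253 304 278.5
116 253 305 279.0
128 252 305 278.5
140 252 306 279.0
152 252 306 279.0
164 251 307 279.0
176 251 307 279.0
188 251 307 279.0
red rows 97 213
pred lip [[295.8, 107.2], [261.6, 107.2], [295.7, 103.2], [261.6, 103.2]]
```

The meter measures square and centred, within about 1 mm of the target, and its foot is at the lip.

```bash
python3 -c "
from bench import job; print(job.job_done())"
```

```text
the job is handed in; nothing more can be done
None
```

The job is handed in: the red meter was taken off the hook, stood on the blue mat and released, gripped again by its loop, and set on the stand's rest screen up with its foot at the lip; the last wrist picture puts it within about 1 mm of square and centred, and it took about 32 of the 72 s.

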